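# Release the swing clamp of an assembly fixture

### The arm

A 7-joint arm with a two-finger parallel gripper is mounted at the origin on the work surface. World frame = base frame: x ahead of the robot, y to its left, z up, the work surface at z = 0. Lengths are in m, angles in rad, forces in N, time in s.
With the tool pointing down it reaches from about 0.425 to 0.925 m from the base axis. Payload 6.8 kg.
Tool frame: the origin (TCP) lies on the front face of the gripper's body, between the roots of the fingers; the fingertips stand 73 mm ahead of it and the grasp point (between the pads) lies 54 mm ahead of it; z points along the fingers, y is the line along which they close (so a half turn about z gives the same grasp; the last joint's range is limited). The gripper opens to 85 mm and grips with 20 to 120 N. Pads are 22 mm wide; open, the fingers measure 114 mm over their backs; the gripper's body (76 mm by 85 mm) begins 54 mm behind the grasp point. The pads swing forward as they close: fully open they stand 13 mm farther back than shut.
Start: joints at [-1.428, 0.477, 0.022, 1.555, -0.011, 1.109, -0.083], TCP at [0.168, 0.654, 0.304] pointing down, gripper open.
Joint ranges: [-2.96, 2.96], [-0.34, 2.1], [-1.41, 1.46], [0.24, 2.44], [-1.37, 4.51], [0.17, 1.92], [-2.96, 2.96]. Speed limits (rad/s): [2.39, 2.39, 3.14, 3.14, 3.14, 3.14, 3.14].

### API

Orientations are given as a unit quaternion [w, x, y, z].
In Python, from station import bot, optics gives the robot as it stands.
- The arm moves only by the tool drive_tool, never from a script. Its argument "deltas" is a list of rows, each an object with "gripper": the closure in counts, from 0 (fully open) to 255 (shut); "offset": the shift along the tool's x, y, z in units of 1000 mm (1.0 is 1000 mm), a list of three; "angular": the turn, a rotation vector about the tool's x, y, z in units of 45 degrees (1.0 is 45 degrees), a list of three. In form: [{"gripper": gripper, "offset": [dx, dy, dz], "angular": [rx, ry, rz]}, ...]. A call has 1 to 5 rows; each row is the pose to reach, as a shift and turn from the pose commanded when the call began, along the tool's axes at that moment; what a row does not reach only later rows make up. A row lasts 1/10 s, in which the tool goes at most 50 mm and 8.59 degrees, less where a joint would pass 70% of its speed; a pose out of reach is approached as far as the arm can. A call with a number of a shift or a turn outside -1 to 1 is refused whole. A call with a gripper value outside its range is refused whole. The fingers move at their own pace and stop on an object; "grip_force" is the grip in N (left out, the last holds). Time passes only in rows, so rows that repeat a pose let the fingers close. It gives the time, the measured TCP pose, the force, the opening and the grip force at its end, in the units of the state.
- bot.get_obs(): the state, without advancing time (a new reading comes with each control period).
- optics.read_camera(name): name is "side" or "top" or "wrist"; returns the picture (400x640x3 uint8, blue, green, red); there is no depth.
- optics.camera_model(name): a dict with "fx", "fy", "cx", "cy" (pixels), "cam_to_world" (4x4, takes a point from camera to world coordinates). Camera axes: x right, y up, looking along -z (the intrinsics and any distortion apply to the point x, -y, -z); pixel columns grow to the right and rows downward; lengths in m; the calibration is good to about 2 mm. The wrist camera is an equidistant fisheye: a pixel r from the principal point sees the ray r / f radians off the axis. A picture is of the moment at which its call begins: read the wrist's pose just before it. camera_model takes no time and is no camera call; for the wrist camera it gives the pose at the moment of the call.
- bot.hand_in(): hands the job in; it is judged then, once.
The state is a dict: "t": time; "q": joint angles; "joint_vel": joint speeds; "joint_torque": joint torques, N m; "eef_pos": TCP position; "tool_rot": TCP orientation; "contact_force": force on the tool from outside, world axes, zero at the start; "torque": the same for the moment, N m; "gripper_width": opening from 0.0 (shut) to 1.0 (fully open); "grasp_force": force on a finger pad.
Only numpy, scipy, OpenCV 4.12 (cv2) and the standard library are available. Lean on these libraries where they do the work, as an engineer would, in place of code of your own. Each camera call takes 0.05 s, during which the arm holds its last target. There are 200 camera calls.

### The job

Release the strap clamp on the brown assembly fixture: loosen its wing nut (anticlockwise) until the washer comes free over the two lips of the slotted lug, only as far as needed, and do not run the nut up to the end of its short thread. Then swing the hinged eyebolt out of the slot and lay it right back against its open stop. Feel your way: never force the bolt against the lug while the washer is still caught, and leave the rest of the bench alone.

Things in the scene. Friction and masses are not known exactly. Their poses are not given: they have to be found in the camera images.
- fixture: Fixed fixture: brown board 220 x 340 x 18 mm (local x -110 to 110, y -275 to 65 mm) with a violet sheet-metal module held down by a steel strap 34 mm wide. Origin on the bench right under the bolt's eye, z up. The strap runs from its forked end, the lug, along local -y; its top face is 128 mm above the bench. The bolt swings out towards local +y
- lug (a point): Centre of the slotted lug (strap's forked end): on the upright bolt's axis, at the strap's top face, the washer's seat. Axes as the fixture. Slot 14 mm wide, open towards +y. On each prong, 11 to 13.5 mm out (+y) and 7 to 17 mm either side, a lip stands 2.8 to 4.6 mm above the seat, set differently each time. The washer passes freely once it is lifted about 1 mm above the lips' tops
- bolt_eye (a point): Centre of the eyebolt's eye, on its hinge axis, 43 to 43.6 mm above the bench (varies). Local z runs along the bolt to the nut, local x along the hinge axis (parallel to the fixture's x). Shank 10 mm thick. Eye to washer underside: 85 mm with the nut fully down
- nut_grip (a point): Point on the wing nut's axis amid its wings. Local x along the wings (65 mm across their flared tips, 10 mm thick along local y), z along the bolt. Wings and the 10 mm thick web between them reach from 18 mm below to 6 mm above this point (wing tips 15 mm above); under them a round boss 22 mm across and 10 mm high, then the washer, underside 32 mm below this point
- washer: Captive steel washer under the nut, 24 mm across, 4 mm thick, origin at the centre of its underside; rises with the nut. Starts 0 to 2.3 mm above the seat. Turning the nut anticlockwise (seen from above) lifts it 2.4 mm per rad against 0.16 N m of friction. The thread ends 6.7 mm up from fully down; above 6.4 mm (eye to nut_grip 123.4 mm) counts as run to the end
- swing_bolt (a joint): Hinge of the eyebolt: 0 upright in the slot, grows as it swings out, 1.35 at the open stop. Stiff hinge (0.22 N m friction): it stays where it is left and moves at about 2 N of push at the nut; with the washer caught it stops at 0.01 to 0.1 rad, and then, by leverage, 8 N of push at the nut can load the lips with 40 N
- screwdriver: loose screwdriver 160 mm long lying on the board, origin at its middle underneath; leave alone
- spacer: loose brass spacer ring 34 mm across, 22 mm high, on the board; leave alone
- threadlock: loose small white bottle 26 mm across, 70 mm high, on the board; leave alone
- wrench: loose wrench 180 mm long on the bench; leave alone
- tape_roll: loose roll of tape 90 mm across on the bench; leave alone
- screw_tray: loose grey tray 120 x 170 x 45 mm on the bench; leave alone
- heat_sink: loose aluminium block 70 x 90 x 35 mm on the bench; leave alone

How it is judged:
On the way, in this order (a step that is already met when the one before it is completed fails the run):
1. the wing nut is loosened (washer over 2.5 mm above the seat) while the bolt still stands in the slot (z of nut_grip in the frame of lug above 0.0345 m and value of joint swing_bolt below 0.25 rad), for 0.1 s.
2. the bolt is out of the slotted lug (value of joint swing_bolt above 0.5 rad), for 0.1 s.
At the end, for the whole second after the job is handed in: the bolt lies open within 0.15 rad of its stop (swing_bolt above 1.2) and at rest, with the nut still short of the end of its thread (value of joint swing_bolt above 1.2 rad and angular speed of swing_bolt below 0.1 rad/s and distance between nut_grip and bolt_eye below 0.1234 m); the robot touches nothing.
It fails at once if the bolt or its washer is forced against the fixture's lug with more than 40 N (contact force between swing_bolt and fixture above 40 N).
It fails at once if the fixture is pushed with the fingers with more than 25 N (contact force between the fingers and fixture above 25 N).
It fails at once if the nut is run up to the end of its thread (distance between nut_grip and bolt_eye above 0.1234 m).
It fails at once if a bystander is shifted by more than 30 mm (distance of any of screwdriver, spacer, threadlock, wrench, tape_roll, screw_tray, heat_sink from where it was at the start of the episode above 0.03 m).
It also fails if it takes over 72 s, if anything falls off the work surface, if the arm or the gripper's body presses on something with over 40 N, if the wrist force passes 120 N, or if a joint passes its speed limit or range.

## Working session

There is one attempt and no reset: what is moved stays moved. The work goes in short steps, Python scripts to look and compute and a tool call to move; the robot and the scene stay as the last step left them, time stands still between calls to the robot, and variables do not carry over. Pictures are saved under pics/ and viewed, at most 10 in all, crops included, and the job is handed in when it is done.

Besides the shell and the picture viewer there is one more tool, called after "Request:" by a JSON object that holds its "api" and its "payload". drive_tool: Moves the arm, as the interface text tells. Its arguments: {"type":"object","properties":{"deltas":{"type":"array"},"grip_force":{"type":"number"}},"required":["deltas"]}

```bash
mkdir -p pics; ls; python3 - <<'E'
from station import bot, optics
import cv2,numpy as np
print(bot.get_obs())
for n in ("side","top"):
    cv2.imwrite(f"pics/{n}0.png",optics.read_camera(n))
for n in ("side","top","wrist"):
    m=optics.camera_model(n);print(n,m["fx"],m["fy"],m["cx"],m["cy"],{k:v for k,v in m.items() if k not in("fx","fy","cx","cy")})
E
```

```text
pics
{'t': 0.0, 'q': array([-1.42810646,  0.47780221,  0.0223338 ,  1.55646439, -0.01149775,
        1.10926339, -0.08307624]), 'joint_vel': array([-0.0001767 , -0.00039823, -0.00065038,  0.00103707, -0.00076138,
       -0.00091947, -0.00060736]), 'joint_torque': array([-5.25512041e-04, -5.96463311e+01,  1.60773519e+00, -2.81187218e+01,
        1.24431317e-02,  9.46426706e-03, -3.08325632e-06]), 'eef_pos': array([0.16740263, 0.6534404 , 0.30291859]), 'tool_rot': array([-4.64269365e-05,  1.25040972e-01,  9.92151166e-01, -9.03423461e-04]), 'contact_force': array([-0.24846846,  0.02219209, -0.33104408]), 'torque': array([-0.01427385,  0.07105078,  0.02421643]), 'grasp_force': 0.0, 'gripper_width': 0.9971620230964278}
side 363.1947532587269 363.1947532587269 322.7785829130762 188.7394253541592 {'cam_to_world': array([[-0.95609377,  0.22302003, -0.19012302,  0.36567641],
       [-0.29288595, -0.70474155,  0.64618663,  0.60218945],
       [ 0.01012497,  0.67349938,  0.73911844,  0.82502005],
       [ 0.        ,  0.        ,  0.        ,  1.        ]])}
top 477.7120571926044 477.7120571926044 321.0517763735408 208.5605971731481 {'cam_to_world': array([[ 1.25986462e-01,  9.66907706e-01, -2.21848822e-01,
         2.82667843e-01],
       [-9.92031775e-01,  1.22658662e-01, -2.87717032e-02,
        -3.16938368e-02],
       [-6.07901936e-04,  2.23705925e-01,  9.74656498e-01,
         1.36008933e+00],
       [ 0.00000000e+00,  0.00000000e+00,  0.00000000e+00,
         1.00000000e+00]])}
wrist 309.70691628693146 309.70691628693146 321.09684007617017 199.55755762145893 {'cam_to_world': array([[ 0.24777678, -0.92476764, -0.28881044,  0.09350353],
       [ 0.96881463,  0.23583048,  0.07604078,  0.67446834],
       [-0.00220975, -0.29864492,  0.95436174,  0.37164208],
       [ 0.        ,  0.        ,  0.        ,  1.        ]])}
```

View pics/side0.png

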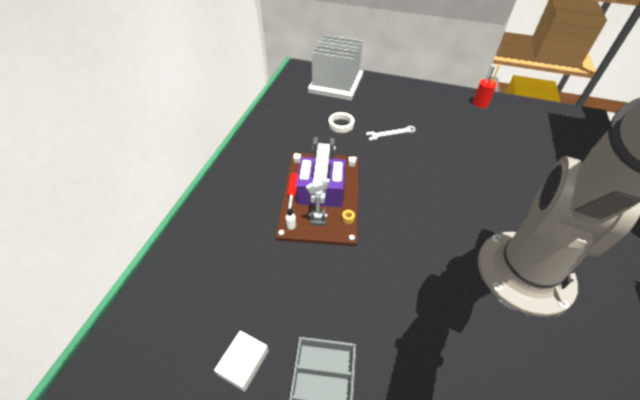

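View pics/top0.png

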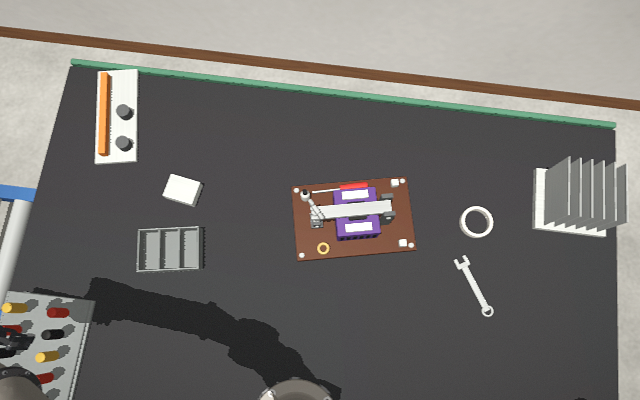

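The side and top views show the brown board ahead of the robot, at about top (353,218). The bolt and nut are near (315,208), and the swing direction is image-left (+y).

```bash
cat > h.py <<'E'
from station import bot, optics
import cv2,numpy as np
from scipy.spatial.transform import Rotation as R
def ray(n,u,v,m=None):
    m=m or optics.camera_model(n);T=m["cam_to_world"]
    x,y=(u-m["cx"])/m["fx"],(v-m["cy"])/m["fy"]
    if n=="wrist":
        r=np.hypot(x,y)+1e-12;d=np.array([x/r*np.sin(r),-y/r*np.sin(r),-np.cos(r)])
    else: d=np.array([x,-y,-1.])
    d=T[:3,:3]@d
    return T[:3,3],d/np.linalg.norm(d)
def onz(n,u,v,z,m=None):
    o,d=ray(n,u,v,m);return o+d*(z-o[2])/d[2]
def cross(r):
    A=sum(np.eye(3)-np.outer(d,d) for o,d in r);b=sum((np.eye(3)-np.outer(d,d))@o for o,d in r)
    return np.linalg.solve(A,b)
E
python3 - <<'E'
from h import *
im=cv2.imread("pics/top0.png");h=cv2.cvtColor(im,cv2.COLOR_BGR2HSV)
k=((h[...,0]<12)&(h[...,1]>110)&(h[...,2]>50)&(h[...,2]<150)).astype(np.uint8)
k[:150]=0;k=cv2.morphologyEx(k,cv2.MORPH_OPEN,np.ones((2,2)))
cs=max(cv2.findContours(k,0,2)[0],key=cv2.contourArea)
# undistorted plane points
P=np.array([onz("top",*p[0],0.018)[:2] for p in cs],np.float32)
r=cv2.minAreaRect(P);print(r);B=cv2.boxPoints(r);print(B)
a=cv2.resize(im[165:275,280:425],None,fx=5,fy=5,interpolation=3)
s=cv2.imread("pics/side0.png")[130:250,265:375]
cv2.imwrite("pics/topc.png",a)
cv2.imwrite("pics/sidec.png",cv2.resize(s,None,fx=5,fy=5,interpolation=3))
E
```

```text
((0.5706472396850586, -0.0879039615392685), (0.21889112889766693, 0.3370116651058197), 12.514556884765625)
[[ 0.42728883  0.05288284]
 [ 0.5003151  -0.27612177]
 [ 0.71400565 -0.22869077]
 [ 0.64097935  0.10031384]]
```

View pics/topc.png

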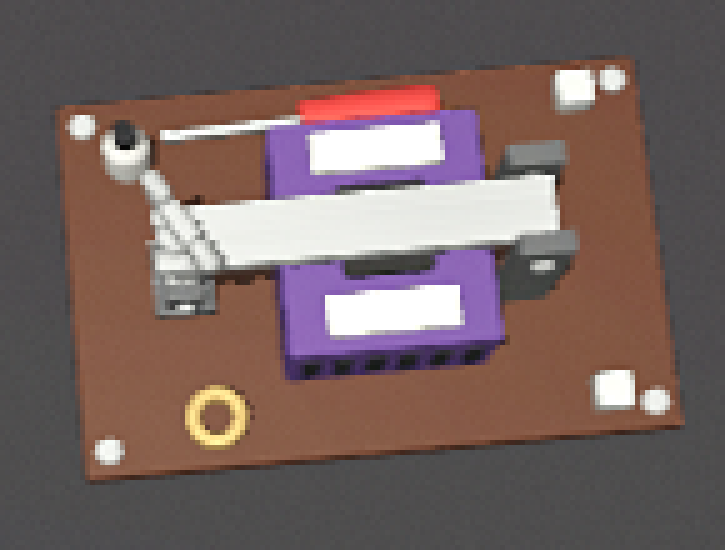

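View pics/sidec.png

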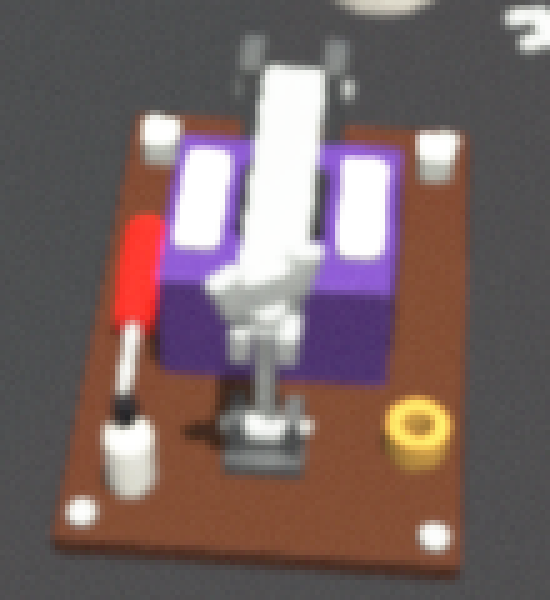

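```bash
python3 - <<'E'
from h import *
o=np.array([0.5479,0.0146])
for z in (0.165,0.17,0.176):
    a=onz("top",280+148/5,165+182/5,z);b=onz("top",280+220/5,165+262/5,z)
    print(z,a[:2],b[:2],(a+b)[:2]/2,np.degrees(np.arctan2(*(b-a)[1::-1])))
    c=onz("side",265+215/5,130+285/5,z);d=onz("side",265+320/5,130+255/5,z)
    print('side',c[:2],d[:2],(c+d)[:2]/2,np.degrees(np.arctan2(*(d-c)[1::-1])))
E
```

```text
0.165 [0.56975098 0.03523021] [ 0.53264412 -0.00681074] [0.55119755 0.01420974] -131.43278238175765
side [0.57193248 0.03060842] [ 0.52826714 -0.00466052] [0.55009981 0.01297395] -141.07183765110543
0.17 [0.56854989 0.03495022] [ 0.53159827 -0.00691485] [0.55007408 0.01401768] -131.43278238175762
side [0.57036998 0.03493845] [ 5.27035428e-01 -6.33148169e-05] [0.54870271 0.01743757] -141.07183765110545
0.176 [0.56710857 0.03461422] [ 0.53034326 -0.00703978] [0.54872591 0.01378722] -131.43278238175768
side [0.56849499 0.04013448] [0.52555737 0.00545334] [0.54702618 0.02279391] -141.07183765110543
```

```bash
cat >> h.py <<'E'
def st():
    s=bot.get_obs();q=s["tool_rot"];return np.array(s["eef_pos"]),R.from_quat([q[1],q[2],q[3],q[0]]),s
def down(yaw): # tool y at world yaw (deg), z down
    c,s=np.cos(np.radians(yaw)),np.sin(np.radians(yaw))
    y=np.array([c,s,0]);z=np.array([0,0,-1.]);return R.from_matrix(np.c_[np.cross(y,z),y,z])
def delta(p,Rt):
    p0,R0,s=st()
    print("t",s["t"],"off",R0.inv().apply(np.array(p)-p0).round(4),"ang",(np.degrees((R0.inv()*Rt).as_rotvec())/45).round(3))
E
python3 - <<'E'
from h import *
delta([0.549,0.015,0.30],down(-45))
E
```

```text
t 0.1 off [-0.5281 -0.5238  0.004 ] ang [-1.000e-03  2.000e-03  2.681e+00]
```

Request:
{"api": "drive_tool", "payload": {"deltas": [{"gripper":0,"offset":[-0.176,-0.175,0],"angular":[0,0,0.9]},{"gripper":0,"offset":[-0.176,-0.175,0],"angular":[0,0,0.9]},{"gripper":0,"offset":[-0.176,-0.175,0],"angular":[0,0,0.9]},{"gripper":0,"offset":[-0.176,-0.175,0],"angular":[0,0,0.9]},{"gripper":0,"offset":[-0.176,-0.175,0],"angular":[0,0,0.9]}]}}

```text
t: 0.6
eef_pos: [0.2953, 0.4384, 0.3036]
tool_rot: [-0.0, 0.463, 0.886, -0.0]
contact_force: [1.2, -0.7, -0.1]
gripper_width: 1.003
grasp_force: 0.0
```

```bash
python3 - <<'E'
from h import *
print(st()[2]["q"],st()[0]);delta([0.549,0.015,0.30],down(-45))
E
```

```text
[-1.28343546  0.23654495  0.22119382  1.91663251 -0.06132436  0.9953631
 -0.42756296] [0.29534855 0.43842378 0.30362857]
t 0.6 off [-0.4925 -0.0333  0.0038] ang [-0.000e+00  1.000e-03  1.773e+00]
```

Request:
{"api": "drive_tool", "payload": {"deltas": [{"gripper":0,"offset":[-0.245,-0.015,0],"angular":[0,0,0.9]},{"gripper":0,"offset":[-0.245,-0.015,0],"angular":[0,0,0.9]},{"gripper":0,"offset":[-0.245,-0.015,0],"angular":[0,0,0.9]},{"gripper":0,"offset":[-0.245,-0.015,0],"angular":[0,0,0.9]},{"gripper":0,"offset":[-0.245,-0.015,0],"angular":[0,0,0.9]}]}}

```text
t: 1.1
eef_pos: [0.4239, 0.2292, 0.3039]
tool_rot: [-0.0, 0.742, 0.671, -0.0]
contact_force: [0.9, -0.3, 0.4]
gripper_width: 0.993
grasp_force: 0.0
```

```bash
python3 - <<'E'
from h import *
print(st()[2]["q"],st()[0]);delta([0.549,0.015,0.30],down(-45))
E
```

```text
[-1.04310618  0.15887901  0.47032064  2.0286308  -0.08701896  0.97290192
 -0.62891814] [0.42394952 0.22924733 0.30387803]
t 1.1 off [-0.2007  0.1458  0.0038] ang [-0.    -0.     0.873]
```

Request:
{"api": "drive_tool", "payload": {"deltas": [{"gripper":0,"offset":[-0.2,0.146,0.004],"angular":[0,0,0.873]},{"gripper":0,"offset":[-0.2,0.146,0.004],"angular":[0,0,0.873]},{"gripper":0,"offset":[-0.2,0.146,0.004],"angular":[0,0,0.873]},{"gripper":0,"offset":[-0.2,0.146,0.004],"angular":[0,0,0.873]},{"gripper":0,"offset":[-0.2,0.146,0.004],"angular":[0,0,0.873]}]}}

```text
t: 1.6
eef_pos: [0.5505, 0.017, 0.2998]
tool_rot: [-0.0, 0.924, 0.383, 0.0]
contact_force: [0.0, 1.0, 0.5]
gripper_width: 1.0
grasp_force: 0.0
```

Request:
{"api": "drive_tool", "payload": {"deltas": [{"gripper":0,"offset":[0,0,0],"angular":[0,0,0]},{"gripper":0,"offset":[0,0,0],"angular":[0,0,0]}]}}

```text
t: 1.8
eef_pos: [0.55, 0.0176, 0.2995]
tool_rot: [0.0, 0.923, 0.384, -0.001]
contact_force: [-0.7, 0.2, 0.1]
gripper_width: 0.999
grasp_force: 0.0
```

```bash
python3 - <<'E'
from h import *
print(st()[2]["q"],st()[0]);delta([0.549,0.015,0.30],down(-45))
m=optics.camera_model("wrist");im=optics.read_camera("wrist");np.save("w1.npy",m["cam_to_world"])
cv2.imwrite("pics/w1.png",im)
E
```

```text
[-0.70448669  0.32633339  0.69864938  1.89588873 -0.24559562  1.00687256
 -0.6810689 ] [0.54995304 0.01755119 0.2994696 ]
t 1.8 off [-0.0025  0.0011 -0.0005] ang [-0.     0.001  0.004]
```

View pics/w1.png

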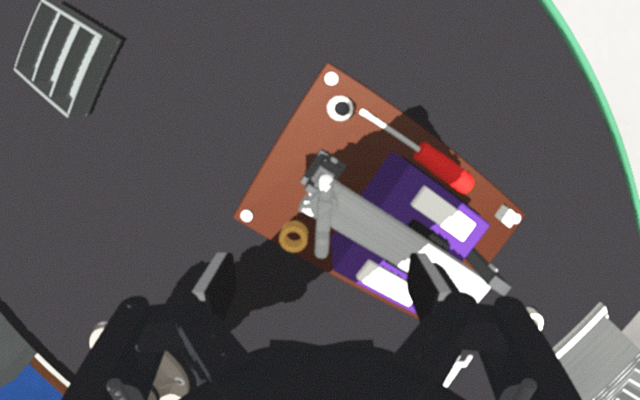

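```bash
python3 - <<'E'
from h import *
im=cv2.imread("pics/w1.png")
cv2.imwrite("pics/w1c.png",cv2.resize(im[145:270,270:390],None,fx=4.8,fy=4.8,interpolation=3))
E
```

```text
(no output)
```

View pics/w1c.png

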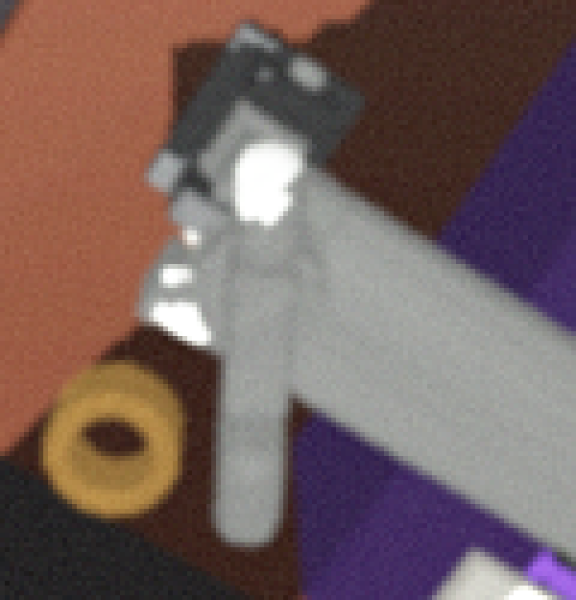

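```bash
python3 - <<'E'
from h import *
m=optics.camera_model("wrist");m["cam_to_world"]=np.load("w1.npy")
for z in (0.170,0.176):
  a=onz("wrist",325.8,174.2,z,m)[:2];b=onz("wrist",321.5,258.5,z,m)[:2]
  print(z,a,b,(a+b)/2,np.linalg.norm(a-b),np.degrees(np.arctan2(*(a-b)[::-1])))
print(m["cam_to_world"][:3,3])
# strap edges: at z=.128 for yaw and centre line
f=lambda x,y:onz("wrist",270+x/4.8,145+y/4.8,0.128,m)[:2]
e1=f(310,165),f(575,330); e2=f(290,390),f(575,548)
for p,q in (e1,e2): print("edge",p,q,np.degrees(np.arctan2(*(p-q)[::-1])))
n=np.array([np.cos(np.radians(12.5)),np.sin(np.radians(12.5))])
print("mid across",n@(e1[0]+e2[0])/2,n@(e1[1]+e2[1])/2, "orig", n@np.array([.5479,.0146]), [n@(e1[i]-e2[i]) for i in (0,1)])
E
```

```text
0.17 [0.5742658  0.03961368] [ 0.52861952 -0.00241796] [0.55144266 0.01859786] 0.06205031737828791 42.63924194759802
0.176 [0.5751504  0.04064355] [ 5.30887310e-01 -1.14428471e-04] [0.55301885 0.02026456] 0.06017003901906526 42.63924194759804
[0.60345805 0.07359994 0.36800361]
edge [0.57008313 0.02445969] [ 0.58266396 -0.02938522] 103.15120058017801
edge [ 0.53960794 -0.0020517 ] [ 0.55479376 -0.06265114] 104.06824153152364
mid across 0.5441184667358323 0.5452875605947127 orig 0.5380726006645079 [np.float64(0.03549091783138223), np.float64(0.03440962720554359)]
```

```bash
cat >> h.py <<'E'
def proj(P,m):
    T=m["cam_to_world"];p=T[:3,:3].T@(np.array(P)-T[:3,3]);x,y,z=p[0],-p[1],-p[2]
    r=np.hypot(x,y);th=np.arctan2(r,z);return np.array([m["cx"]+m["fx"]*th*x/r,m["cy"]+m["fy"]*th*y/r])
E
python3 - <<'E'
from h import *
m=optics.camera_model("wrist");m["cam_to_world"]=np.load("w1.npy")
p0,R0,_=st()
for x in (11,-11):
  for y in (42.5,-42.5):
    print(x,y,proj(p0+R0.apply(np.array([x,y,60])/1e3),m).round(1))
im=cv2.imread("pics/w1.png")
cv2.imwrite("pics/w1f.png",np.hstack([cv2.resize(im[235:315,175:255],None,fx=5,fy=5,interpolation=3),cv2.resize(im[235:315,390:470],None,fx=5,fy=5,interpolation=3)]))
E
```

```text
11 42.5 [410. 250.]
11 -42.5 [232.  250.5]
-11 42.5 [404.8 288.3]
-11 -42.5 [237.4 288.8]
```

View pics/w1f.png

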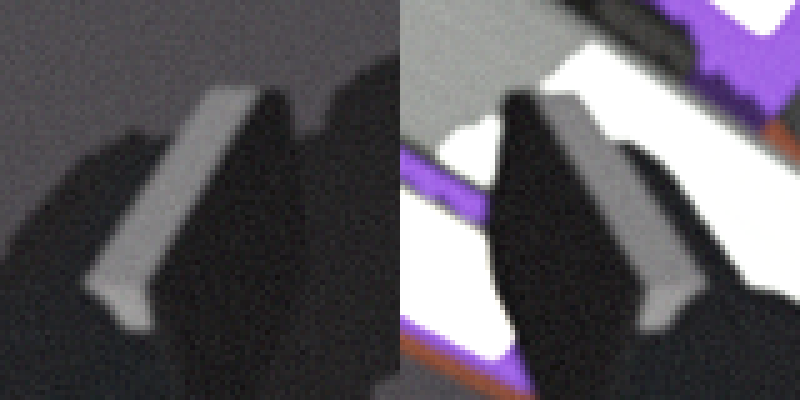

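The wrist view shows the wing nut from (326,174) to (321,258), so its wings lie at about 43° in the world frame. The finger tips appear within about 3 px of where the calibration puts them.

```bash
python3 - <<'E'
from h import *
delta([0.551,0.0185,0.217],down(-47.4))
E
```

```text
t 1.85 off [0.0006 0.0015 0.0824] ang [-0.001  0.001  0.061]
```

Request:
{"api": "drive_tool", "payload": {"deltas": [{"gripper":0,"offset":[0.001,0,0.03],"angular":[0,0,0.055]},{"gripper":0,"offset":[0.001,0,0.055],"angular":[0,0,0.055]},{"gripper":0,"offset":[0.001,0,0.075],"angular":[0,0,0.055]},{"gripper":0,"offset":[0.001,0,0.082],"angular":[0,0,0.055]},{"gripper":0,"offset":[0.001,0,0.082],"angular":[0,0,0.055]}]}}

```text
t: 2.35
eef_pos: [0.5498, 0.0209, 0.2172]
tool_rot: [-0.0, 0.93, 0.366, -0.001]
contact_force: [0.4, 1.0, 0.3]
gripper_width: 1.001
grasp_force: 0.0
```

```bash
python3 - <<'E'
from h import *
delta([0.551,0.0185,0.217],down(-47.4))
m=optics.camera_model("wrist");im=optics.read_camera("wrist");np.save("w2.npy",m["cam_to_world"])
p,R0,_=st(); print(proj(p+R0.apply([0,0,.06]),m), m["cam_to_world"][:3,3])
cv2.imwrite("pics/w2.png",cv2.resize(im[100:320,190:450],None,fx=2.7,fy=2.7,interpolation=3))
E
```

```text
t 2.35 off [-0.0008  0.0026  0.0002] ang [-0.002  0.002  0.009]
[325.83408175 273.86702863] [0.60546083 0.07479309 0.28570135]
```

View pics/w2.png

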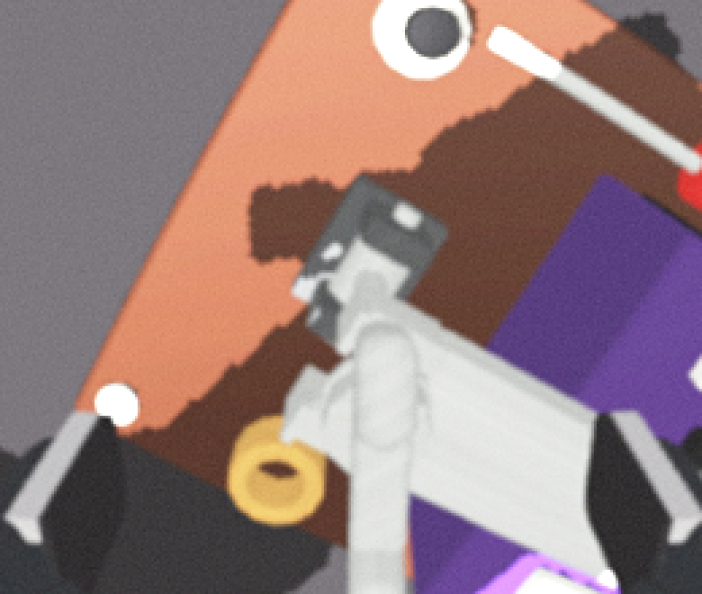

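Request:
{"api": "drive_tool", "payload": {"deltas": [{"gripper":0,"offset":[-0.0005,0.0032,0],"angular":[0,0,0.009]},{"gripper":150,"offset":[-0.0005,0.0032,0],"angular":[0,0,0.009]},{"gripper":150,"offset":[-0.0005,0.0032,0],"angular":[0,0,0.009]},{"gripper":150,"offset":[-0.0005,0.0032,0],"angular":[0,0,0.009]},{"gripper":150,"offset":[-0.0005,0.0032,0],"angular":[0,0,0.009]}], "grip_force": 30}}

```text
t: 2.9
eef_pos: [0.5525, 0.017, 0.2181]
tool_rot: [-0.0, 0.932, 0.362, 0.0]
contact_force: [-0.4, 0.2, 0.1]
gripper_width: 0.416
grasp_force: 0.0
```

```bash
python3 - <<'E'
from h import *
delta([0.551,0.0185,0.217],down(-47.4))
m=optics.camera_model("wrist");im=optics.read_camera("wrist")
p,R0,s=st(); print(s["gripper_width"],s["contact_force"],proj(p+R0.apply([.032,0,.041]),m))
cv2.imwrite("pics/w3.png",cv2.resize(im[130:330,200:440],None,fx=2.7,fy=2.7,interpolation=3))
E
```

```text
t 2.9 off [-0.0001 -0.0021  0.0011] ang [-0.    -0.    -0.003]
0.4139597719939215 [-0.15082165  0.22970939 -0.04462473] [324.92124324 227.17396056]
```

View pics/w3.png

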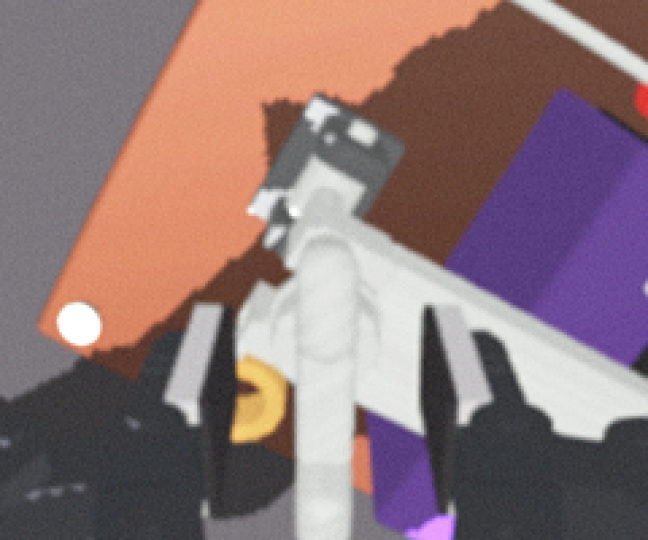

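The last view shows the fingers level and centred on the wing. The pads sit about 4 mm short along tool x, so I'll shift and close.

Request:
{"api": "drive_tool", "payload": {"deltas": [{"gripper":150,"offset":[0.0035,-0.0005,0.001],"angular":[0,0,0]},{"gripper":255,"offset":[0.0035,-0.0005,0.001],"angular":[0,0,0]},{"gripper":255,"offset":[0.0035,-0.0005,0.001],"angular":[0,0,0]},{"gripper":255,"offset":[0.0035,-0.0005,0.001],"angular":[0,0,0]},{"gripper":255,"offset":[0.0035,-0.0005,0.001],"angular":[0,0,0]}], "grip_force": 30}}

```text
t: 3.45
eef_pos: [0.5548, 0.0198, 0.2169]
tool_rot: [-0.0, 0.932, 0.362, 0.0]
contact_force: [0.8, 1.5, -1.2]
gripper_width: 0.111
grasp_force: 31.9
```

```bash
python3 - <<'E'
from h import *
p,R0,s=st(); print(p,s["torque"],s["q"],np.degrees(np.arctan2(*R0.apply([0,1,0])[1::-1])))
E
```

```text
[0.55477941 0.01981357 0.21689031] [ 0.1731782  -0.17797362 -0.12495674] [-0.64759199  0.44689982  0.64562453  1.95977065 -0.35447362  0.84794129
 -0.64069453] -47.548249311932175
```

Request:
{"api": "drive_tool", "payload": {"deltas": [{"gripper":255,"offset":[0,0,-0.0004],"angular":[0,0,-0.17]},{"gripper":255,"offset":[0,0,-0.0007],"angular":[0,0,-0.34]},{"gripper":255,"offset":[0,0,-0.001],"angular":[0,0,-0.51]},{"gripper":255,"offset":[0,0,-0.0013],"angular":[0,0,-0.68]},{"gripper":255,"offset":[0,0,-0.0016],"angular":[0,0,-0.85]}]}}

```text
t: 3.95
eef_pos: [0.5528, 0.0211, 0.2184]
tool_rot: [-0.003, 0.76, 0.65, -0.001]
contact_force: [-8.5, 4.2, 7.6]
gripper_width: 0.11
grasp_force: 33.3
```

```bash
cat >> h.py <<'E'
def rep():
    p,R0,s=st(); yw=np.degrees(np.arctan2(*R0.apply([0,1,0])[1::-1])); print("t",round(s["t"],2),p.round(4),"yaw",yw.round(2),"turned",np.radians(yw+47.5).round(3),"F",s["contact_force"].round(2),"T",s["torque"].round(2),"w",round(s["gripper_width"],3),"q",s["q"].round(2))
E
python3 -c "
from h import *
rep()"
```

```text
t 3.95 [0.5528 0.0211 0.2184] yaw -8.94 turned 0.673 F [-8.47  4.18  7.59] T [ 1.04  1.89 -0.21] w 0.11 q [-0.52  0.41  0.47  1.95 -0.25  0.84 -0.07]
```

Request:
{"api": "drive_tool", "payload": {"deltas": [{"gripper":255,"offset":[0,0,-0.0002],"angular":[0,0,0]},{"gripper":255,"offset":[0.0004,-0.001,-0.0003],"angular":[0,0,0]},{"gripper":255,"offset":[0.0004,-0.001,-0.0003],"angular":[0,0,0]}]}}

```text
t: 4.25
eef_pos: [0.5524, 0.0212, 0.2185]
tool_rot: [-0.002, 0.762, 0.648, -0.001]
contact_force: [-5.0, 3.6, 3.7]
gripper_width: 0.11
grasp_force: 32.3
```

```bash
python3 -c "
from h import *
rep()"
```

```text
t 4.25 [0.5524 0.0212 0.2185] yaw -9.21 turned 0.668 F [-5.    3.62  3.72] T [0.76 1.08 0.12] w 0.11 q [-0.53  0.41  0.48  1.95 -0.25  0.84 -0.08]
```

Request:
{"api": "drive_tool", "payload": {"deltas": [{"gripper":255,"offset":[0.0008,-0.0015,-0.0003],"angular":[0,0,0]},{"gripper":255,"offset":[0.0008,-0.0015,-0.0003],"angular":[0,0,0]},{"gripper":255,"offset":[0.0008,-0.0015,-0.0003],"angular":[0,0,0]}]}}

```text
t: 4.55
eef_pos: [0.552, 0.0214, 0.2186]
tool_rot: [-0.0, 0.762, 0.648, -0.0]
contact_force: [-1.5, 1.6, -5.7]
gripper_width: 0.112
grasp_force: 31.1
```

```bash
python3 -c "
from h import *
rep()"
```

```text
t 4.55 [0.552  0.0214 0.2186] yaw -9.27 turned 0.667 F [-1.52  1.57 -5.65] T [0.47 0.19 0.16] w 0.112 q [-0.53  0.41  0.48  1.96 -0.25  0.84 -0.08]
```

Request:
{"api": "drive_tool", "payload": {"deltas": [{"gripper":190,"offset":[0,0,0.0001],"angular":[0,0,0]},{"gripper":190,"offset":[0,0,0.0001],"angular":[0,0,0]},{"gripper":190,"offset":[-0.0055,-0.0006,0.0001],"angular":[0,0,0]},{"gripper":190,"offset":[-0.0055,-0.0006,0.0001],"angular":[0,0,0]},{"gripper":190,"offset":[-0.0055,-0.0006,0.0001],"angular":[0,0,0]}]}}

```text
t: 5.05
eef_pos: [0.551, 0.0154, 0.2192]
tool_rot: [0.0, 0.762, 0.647, 0.0]
contact_force: [-0.1, 0.2, 0.2]
gripper_width: 0.255
grasp_force: 0.0
```

Request:
{"api": "drive_tool", "payload": {"deltas": [{"gripper":255,"offset":[0,0,0],"angular":[0,0,0]},{"gripper":255,"offset":[0,0,0],"angular":[0,0,0]},{"gripper":255,"offset":[0,0,0],"angular":[0,0,0]},{"gripper":255,"offset":[0,0,0],"angular":[0,0,0]}]}}

```text
t: 5.45
eef_pos: [0.5511, 0.0158, 0.2192]
tool_rot: [0.0, 0.762, 0.648, 0.0]
contact_force: [-1.7, -1.2, 2.9]
gripper_width: 0.108
grasp_force: 35.0
```

```bash
python3 -c "
from h import *
rep()"
```

```text
t 5.45 [0.5511 0.0158 0.2192] yaw -9.28 turned 0.667 F [-1.7  -1.2   2.89] T [-0.15  0.08  0.06] w 0.108 q [-0.52  0.4   0.48  1.96 -0.25  0.83 -0.07]
```

Now I'll turn another 0.25 rad.

Request:
{"api": "drive_tool", "payload": {"deltas": [{"gripper":255,"offset":[0,0,-0.0004],"angular":[0,0,-0.16]},{"gripper":255,"offset":[0,0,-0.0007],"angular":[0,0,-0.32]},{"gripper":255,"offset":[0,0,-0.0007],"angular":[0,0,-0.32]}]}}

```text
t: 5.75
eef_pos: [0.5511, 0.0159, 0.2198]
tool_rot: [0.0, 0.675, 0.738, 0.0]
contact_force: [0.6, 0.8, 1.4]
gripper_width: 0.111
grasp_force: 34.9
```

```bash
cat >> h.py <<'E'
PSI=np.radians(13.0);XL=np.array([np.cos(PSI),np.sin(PSI),0]);YL=np.array([-XL[1],XL[0],0])
def swing(th,base=0.0,L=None): # print deltas for a further swing th from present swing angle base
    p,R0,s=st();L=L or p[2]-0.0433
    f=lambda a:L*(np.sin(a)*YL+np.array([0,0,np.cos(a)]))
    d=f(base+th)-f(base);W=R.from_rotvec(-XL*th)
    print("swing",th,"off",R0.inv().apply(d).round(4),"ang",(np.degrees(R0.inv().apply(-XL*th))/45).round(3))
E
python3 -c "
from h import *
rep();swing(.02);swing(.04);swing(.06)"
```

```text
t 5.75 [0.5511 0.0159 0.2198] yaw 5.17 turned 0.919 F [0.63 0.75 1.43] T [-0.13 -0.05  0.17] w 0.111 q [-0.47  0.39  0.42  1.96 -0.21  0.83  0.15]
swing 0.02 off [ 0.0035 -0.0005  0.    ] ang [-0.003 -0.025 -0.   ]
swing 0.04 off [ 0.007  -0.001   0.0001] ang [-0.007 -0.05  -0.   ]
swing 0.06 off [ 0.0105 -0.0014  0.0003] ang [-0.01  -0.076 -0.   ]
```

Request:
{"api": "drive_tool", "payload": {"deltas": [{"gripper":255,"offset":[0,0,-0.0004],"angular":[0,0,-0.14]},{"gripper":255,"offset":[0,0,-0.0007],"angular":[0,0,-0.28]},{"gripper":255,"offset":[0,0,-0.001],"angular":[0,0,-0.42]},{"gripper":255,"offset":[0,0,-0.001],"angular":[0,0,-0.42]}]}}

```text
t: 6.15
eef_pos: [0.5512, 0.0159, 0.2206]
tool_rot: [0.0, 0.545, 0.838, 0.0]
contact_force: [1.4, -1.8, -0.7]
gripper_width: 0.108
grasp_force: 34.6
```

```bash
python3 -c "
from h import *
rep();swing(.01);swing(.02);swing(.04)"
```

```text
t 6.15 [0.5512 0.0159 0.2206] yaw 23.89 turned 1.246 F [ 1.38 -1.81 -0.7 ] T [-0.04 -0.37  0.09] w 0.108 q [-0.41  0.39  0.34  1.95 -0.17  0.83  0.44]
swing 0.01 off [0.0017 0.0003 0.    ] ang [ 0.002 -0.013 -0.   ]
swing 0.02 off [0.0035 0.0007 0.    ] ang [ 0.005 -0.025 -0.   ]
swing 0.04 off [0.007  0.0013 0.0001] ang [ 0.01 -0.05 -0.  ]
```

Request:
{"api": "drive_tool", "payload": {"deltas": [{"gripper":255,"offset":[0.0009,0.0002,0],"angular":[0.001,-0.006,0]},{"gripper":255,"offset":[0.0018,0.0004,0],"angular":[0.002,-0.013,0]},{"gripper":255,"offset":[0.0026,0.0005,0],"angular":[0.003,-0.018,0]},{"gripper":255,"offset":[0.0026,0.0005,0],"angular":[0.003,-0.018,0]}]}}

```text
t: 6.55
eef_pos: [0.5505, 0.0187, 0.2206]
tool_rot: [0.006, 0.545, 0.839, -0.005]
contact_force: [2.6, -1.0, -2.0]
gripper_width: 0.106
grasp_force: 34.3
```

```bash
python3 -c "
from h import *
rep();p,_,s=st();d=p-np.array([.5512,.0159,.2206]);print(d@YL,d@XL,s['contact_force']@YL)"
```

```text
t 6.55 [0.5505 0.0187 0.2206] yaw 23.98 turned 1.248 F [ 2.63 -1.04 -2.01] T [-0.28 -0.68  0.02] w 0.106 q [-0.43  0.38  0.35  1.95 -0.15  0.83  0.41]
0.0028850523050984868 -9.801029150894791e-05 -1.6058318710103794
```

Request:
{"api": "drive_tool", "payload": {"deltas": [{"gripper":255,"offset":[0.0009,0.0002,0],"angular":[0.001,-0.006,0]},{"gripper":255,"offset":[0.0018,0.0004,0],"angular":[0.002,-0.013,0]},{"gripper":255,"offset":[0.0026,0.0005,0],"angular":[0.003,-0.018,0]},{"gripper":255,"offset":[0.0026,0.0005,0],"angular":[0.003,-0.018,0]}]}}

```text
t: 6.95
eef_pos: [0.5498, 0.0213, 0.2206]
tool_rot: [0.011, 0.544, 0.839, -0.01]
contact_force: [4.8, -1.5, -5.2]
gripper_width: 0.108
grasp_force: 34.0
```

```bash
python3 -c "
from h import *
rep();p,_,s=st();d=p-np.array([.5512,.0159,.2206]);print(d@YL,d@XL,s['contact_force']@YL)"
```

```text
t 6.95 [0.5498 0.0213 0.2206] yaw 24.02 turned 1.248 F [ 4.79 -1.51 -5.25] T [-0.28 -0.92  0.13] w 0.108 q [-0.45  0.38  0.35  1.96 -0.14  0.82  0.39]
0.005528949654598014 -0.00013475136771068475 -2.54341670122977
```

Request:
{"api": "drive_tool", "payload": {"deltas": [{"gripper":255,"offset":[0.0008,0.0006,0.0001],"angular":[0.001,-0.006,0]},{"gripper":255,"offset":[0.0016,0.001,0.0002],"angular":[0.002,-0.013,0]},{"gripper":255,"offset":[0.0024,0.0015,0.0002],"angular":[0.003,-0.018,0]},{"gripper":255,"offset":[0.0024,0.0015,0.0002],"angular":[0.003,-0.018,0]}]}}

```text
t: 7.35
eef_pos: [0.5496, 0.0236, 0.2204]
tool_rot: [0.016, 0.544, 0.839, -0.015]
contact_force: [-0.8, -3.4, 1.5]
gripper_width: 0.107
grasp_force: 34.8
```

```bash
python3 -c "
from h import *
rep();p,_,s=st();d=p-np.array([.5512,.0159,.2206]);print(d@YL,d@XL,s['contact_force']@YL)"
```

```text
t 7.35 [0.5496 0.0236 0.2204] yaw 24.0 turned 1.248 F [-0.81 -3.39  1.5 ] T [-0.78  0.08  0.03] w 0.107 q [-0.46  0.38  0.36  1.96 -0.12  0.82  0.37]
0.007899438944712105 0.0002131571527511598 -3.121722327641449
```

Request:
{"api": "drive_tool", "payload": {"deltas": [{"gripper":255,"offset":[0.0009,0.0002,0],"angular":[0.001,-0.006,0]},{"gripper":255,"offset":[0.0018,0.0004,0],"angular":[0.002,-0.013,0]},{"gripper":255,"offset":[0.0026,0.0005,0.0001],"angular":[0.003,-0.018,0]},{"gripper":255,"offset":[0.0026,0.0005,0.0001],"angular":[0.003,-0.018,0]}]}}

```text
t: 7.75
eef_pos: [0.5491, 0.0259, 0.2203]
tool_rot: [0.021, 0.544, 0.838, -0.02]
contact_force: [-2.0, -5.4, 4.6]
gripper_width: 0.112
grasp_force: 35.2
```

```bash
python3 -c "
from h import *
rep();p,_,s=st();d=p-np.array([.5512,.0159,.2206]);print(d@YL,d@XL,s['contact_force']@YL)"
```

```text
t 7.75 [0.5491 0.0259 0.2203] yaw 23.98 turned 1.248 F [-1.96 -5.41  4.63] T [-1.07  0.4   0.04] w 0.112 q [-0.48  0.38  0.37  1.96 -0.1   0.82  0.35]
0.010248241801992814 0.0002608809288236868 -4.831720891730862
```

```bash
python3 -c "
from h import *
delta([.5512,.0159,.2204],down(23.9));delta([.5512,.0159,.2209],down(36))"
```

```text
t 7.75 off [-0.01   -0.0022  0.0005] ang [-0.013  0.073  0.002]
t 7.75 off [-0.01   -0.0022 -0.    ] ang [-0.021  0.071 -0.267]
```

Request:
{"api": "drive_tool", "payload": {"deltas": [{"gripper":255,"offset":[-0.005,-0.0012,0.0002],"angular":[-0.006,0.036,0]},{"gripper":255,"offset":[-0.0104,-0.0024,0.0004],"angular":[-0.013,0.072,0]},{"gripper":255,"offset":[-0.0104,-0.0024,0],"angular":[-0.017,0.072,-0.14]},{"gripper":255,"offset":[-0.0104,-0.0024,-0.0002],"angular":[-0.021,0.071,-0.27]},{"gripper":255,"offset":[-0.0104,-0.0024,-0.0002],"angular":[-0.021,0.071,-0.27]}]}}

```text
t: 8.25
eef_pos: [0.5514, 0.0161, 0.2211]
tool_rot: [-0.0, 0.452, 0.892, 0.001]
contact_force: [-0.4, -2.5, 2.2]
gripper_width: 0.11
grasp_force: 35.1
```

```bash
python3 -c "
from h import *
rep();p,_,s=st();d=p-np.array([.5512,.0159,.2206]);print(d@YL,d@XL,s['contact_force']@YL);swing(.02);swing(.05)"
```

```text
t 8.25 [0.5514 0.0161 0.2211] yaw 36.21 turned 1.461 F [-0.37 -2.51  2.25] T [-0.73  0.24  0.12] w 0.11 q [-0.37  0.38  0.29  1.95 -0.14  0.83  0.63]
0.00013769751157506822 0.0002661071545060185 -2.3596481335498978
swing 0.02 off [0.0033 0.0014 0.    ] ang [ 0.01  -0.023 -0.   ]
swing 0.05 off [0.0082 0.0035 0.0002] ang [ 0.025 -0.059 -0.   ]
```

Request:
{"api": "drive_tool", "payload": {"deltas": [{"gripper":255,"offset":[0.0016,0.0007,0],"angular":[0.005,-0.012,0]},{"gripper":255,"offset":[0.0033,0.0014,0],"angular":[0.01,-0.023,0]},{"gripper":255,"offset":[0.005,0.0021,0.0001],"angular":[0.015,-0.035,0]},{"gripper":255,"offset":[0.0065,0.0028,0.0001],"angular":[0.02,-0.046,0]},{"gripper":255,"offset":[0.0065,0.0028,0.0001],"angular":[0.02,-0.046,0]}]}}

```text
t: 8.75
eef_pos: [0.5498, 0.0237, 0.2209]
tool_rot: [0.013, 0.452, 0.892, -0.015]
contact_force: [-1.9, -1.0, 4.4]
gripper_width: 0.109
grasp_force: 35.2
```

```bash
python3 -c "
from h import *
rep();p,_,s=st();d=p-np.array([.5512,.0159,.2206]);print(d@YL,d@XL,s['contact_force']@YL)"
```

```text
t 8.75 [0.5498 0.0237 0.2209] yaw 36.2 turned 1.461 F [-1.87 -0.98  4.37] T [-0.46  0.4   0.03] w 0.109 q [-0.42  0.38  0.31  1.96 -0.1   0.82  0.57]
0.007878913877220233 0.00039555139253375887 -0.5337132414893295
```

Request:
{"api": "drive_tool", "payload": {"deltas": [{"gripper":255,"offset":[0.0012,0.0005,-0.0001],"angular":[0.004,-0.009,0]},{"gripper":255,"offset":[0.0024,0.001,-0.0001],"angular":[0.007,-0.017,0]},{"gripper":255,"offset":[0.0036,0.0014,-0.0001],"angular":[0.011,-0.026,0]},{"gripper":255,"offset":[0.0048,0.0018,-0.0001],"angular":[0.014,-0.034,0]},{"gripper":255,"offset":[0.0048,0.0018,-0.0001],"angular":[0.014,-0.034,0]}]}}

```text
t: 9.25
eef_pos: [0.5486, 0.0283, 0.2207]
tool_rot: [0.022, 0.452, 0.891, -0.026]
contact_force: [0.6, -1.3, 0.5]
gripper_width: 0.106
grasp_force: 34.8
```

```bash
python3 -c "
from h import *
rep();p,_,s=st();d=p-np.array([.5512,.0159,.2206]);print(d@YL,d@XL,s['contact_force']@YL)"
```

```text
t 9.25 [0.5486 0.0283 0.2207] yaw 36.16 turned 1.46 F [ 0.56 -1.26  0.47] T [-0.4   0.16  0.06] w 0.106 q [-0.45  0.38  0.32  1.96 -0.07  0.82  0.52]
0.012634489491436154 0.00023618630716283322 -1.3578004387906608
```

Request:
{"api": "drive_tool", "payload": {"deltas": [{"gripper":255,"offset":[0.0012,0.0005,0],"angular":[0.004,-0.009,0]},{"gripper":255,"offset":[0.0024,0.001,0.0001],"angular":[0.007,-0.017,0]},{"gripper":255,"offset":[0.0036,0.0014,0.0002],"angular":[0.011,-0.026,0]},{"gripper":255,"offset":[0.0048,0.0018,0.0003],"angular":[0.014,-0.034,0]},{"gripper":255,"offset":[0.0048,0.0018,0.0003],"angular":[0.014,-0.034,0]}]}}

```text
t: 9.75
eef_pos: [0.5474, 0.033, 0.2203]
tool_rot: [0.032, 0.452, 0.891, -0.036]
contact_force: [0.0, -2.7, 1.6]
gripper_width: 0.108
grasp_force: 34.9
```

```bash
python3 -c "
from h import *
rep();p,_,s=st();d=p-np.array([.5512,.0159,.2206]);print(d@YL,d@XL,s['contact_force']@YL)"
```

```text
t 9.75 [0.5474 0.033  0.2203] yaw 36.1 turned 1.459 F [ 0.04 -2.74  1.58] T [-0.51 -0.02  0.09] w 0.108 q [-0.49  0.38  0.33  1.97 -0.03  0.81  0.48]
0.017495224565052907 0.00011773451880529607 -2.6806104988801165
```

Request:
{"api": "drive_tool", "payload": {"deltas": [{"gripper":255,"offset":[0.0012,0.0005,0.0001],"angular":[0.004,-0.009,0]},{"gripper":255,"offset":[0.0024,0.001,0.0002],"angular":[0.007,-0.017,0]},{"gripper":255,"offset":[0.0024,0.001,0.0002],"angular":[0.007,-0.017,0]}]}}

```text
t: 10.05
eef_pos: [0.5469, 0.0354, 0.22]
tool_rot: [0.037, 0.452, 0.89, -0.042]
contact_force: [0.4, -2.6, 4.3]
gripper_width: 0.111
grasp_force: 35.3
```

```bash
python3 -c "
from h import *
rep();p,_,s=st();d=p-np.array([.5512,.0159,.2206]);print(d@YL,d@XL,s['contact_force']@YL);swing(.06,.12)"
```

```text
t 10.05 [0.5469 0.0354 0.22  ] yaw 36.07 turned 1.458 F [ 0.4  -2.62  4.34] T [-0.6   0.03  0.02] w 0.111 q [-0.5   0.38  0.34  1.97 -0.02  0.81  0.46]
0.01999946997635769 0.00015735643950443894 -2.6417199657730315
swing 0.06 off [0.0097 0.0042 0.0004] ang [ 0.03 -0.07 -0.  ]
```

Request:
{"api": "drive_tool", "payload": {"deltas": [{"gripper":255,"offset":[0.0024,0.001,-0.0001],"angular":[0.008,-0.018,0]},{"gripper":255,"offset":[0.0048,0.0021,0],"angular":[0.015,-0.035,0]},{"gripper":255,"offset":[0.0072,0.0031,0.0001],"angular":[0.022,-0.052,0]},{"gripper":255,"offset":[0.0097,0.0042,0.0003],"angular":[0.03,-0.07,0]},{"gripper":255,"offset":[0.0097,0.0042,0.0003],"angular":[0.03,-0.07,0]}]}}

```text
t: 10.55
eef_pos: [0.5443, 0.0466, 0.2183]
tool_rot: [0.056, 0.45, 0.889, -0.065]
contact_force: [-0.2, -1.7, 4.4]
gripper_width: 0.109
grasp_force: 35.4
```

```bash
cat >> h.py <<'E'
def tilt():
    p,R0,s=st();d=p-np.array([.5512,.0159,.0433]);z=-R0.apply([0,0,1])
    print("TCP swing angle",np.arctan2(d@YL,d[2]).round(3),"L",np.hypot(d@YL,d[2]).round(4),"x",(d@XL).round(4),"tool tilt",np.arctan2(z@YL,z[2]).round(3),"Fyl",s["contact_force"]@YL)
E
python3 -c "
from h import *
rep();tilt();swing(.1,.175,.1773)"
```

```text
t 10.55 [0.5443 0.0466 0.2183] yaw 35.97 turned 1.457 F [-0.16 -1.68  4.35] T [-0.49 -0.05  0.06] w 0.109 q [-0.57  0.38  0.36  1.98  0.05  0.8   0.36]
TCP swing angle 0.178 L 0.1778 x 0.0002 tool tilt 0.172 Fyl -1.5970188120543156
swing 0.1 off [0.0163 0.007  0.0009] ang [ 0.05  -0.117 -0.   ]
```

```bash
python3 -c "
from h import *
[swing(t,.178,.1778) for t in (.06,.12,.18,.24,.3)]"
```

```text
swing 0.06 off [0.0098 0.0042 0.0004] ang [ 0.03 -0.07 -0.  ]
swing 0.12 off [0.0195 0.0084 0.0014] ang [ 0.06 -0.14 -0.  ]
swing 0.18 off [0.0292 0.0126 0.0031] ang [ 0.09  -0.211 -0.   ]
swing 0.24 off [0.0388 0.0167 0.0054] ang [ 0.121 -0.281 -0.001]
swing 0.3 off [0.0482 0.0207 0.0083] ang [ 0.151 -0.351 -0.001]
```

Request:
{"api": "drive_tool", "payload": {"deltas": [{"gripper":255,"offset":[0.0098,0.0042,0.0002],"angular":[0.03,-0.07,0]},{"gripper":255,"offset":[0.0195,0.0084,0.0012],"angular":[0.06,-0.14,0]},{"gripper":255,"offset":[0.0292,0.0126,0.0029],"angular":[0.09,-0.211,0]},{"gripper":255,"offset":[0.0388,0.0167,0.0052],"angular":[0.121,-0.281,0]},{"gripper":255,"offset":[0.0482,0.0207,0.0081],"angular":[0.151,-0.351,0]}]}}

```text
t: 11.05
eef_pos: [0.5331, 0.0958, 0.2014]
tool_rot: [0.152, 0.44, 0.867, -0.179]
contact_force: [2.0, -2.4, -1.2]
gripper_width: 0.108
grasp_force: 34.5
```

```bash
python3 -c "
from h import *
rep();tilt();[swing(t,.475,.1778) for t in (.06,.12,.18,.24,.3)]"
```

```text
t 11.05 [0.5331 0.0958 0.2014] yaw 33.92 turned 1.421 F [ 1.97 -2.39 -1.22] T [-0.3  -0.24  0.16] w 0.108 q [-0.88  0.47  0.49  2.    0.34  0.84 -0.04]
TCP swing angle 0.478 L 0.178 x 0.0003 tool tilt 0.474 Fyl -2.7744040897772804
swing 0.06 off [0.0098 0.0042 0.0003] ang [ 0.03 -0.07 -0.  ]
swing 0.12 off [0.0196 0.0084 0.0013] ang [ 0.06 -0.14 -0.  ]
swing 0.18 off [0.0293 0.0125 0.0029] ang [ 0.09  -0.211 -0.001]
swing 0.24 off [0.0389 0.0166 0.0051] ang [ 0.12  -0.281 -0.001]
swing 0.3 off [0.0483 0.0207 0.008 ] ang [ 0.15  -0.351 -0.001]
```

Request:
{"api": "drive_tool", "payload": {"deltas": [{"gripper":255,"offset":[0.0098,0.0042,0.0003],"angular":[0.03,-0.07,0]},{"gripper":255,"offset":[0.0196,0.0084,0.0013],"angular":[0.06,-0.14,0]},{"gripper":255,"offset":[0.0293,0.0125,0.0029],"angular":[0.09,-0.211,0]},{"gripper":255,"offset":[0.0389,0.0166,0.0051],"angular":[0.12,-0.281,0]},{"gripper":255,"offset":[0.0483,0.0207,0.008],"angular":[0.15,-0.351,0]}]}}

```text
t: 11.55
eef_pos: [0.5234, 0.1379, 0.1702]
tool_rot: [0.243, 0.419, 0.826, -0.288]
contact_force: [3.0, -3.1, -0.0]
gripper_width: 0.108
grasp_force: 34.4
```

```bash
python3 -c "
from h import *
rep();tilt();[swing(t,.778,.178) for t in (.06,.12,.18,.24,.3)];print(onz('top',280+127/5,165+150/5,.085)[:2], XL@(onz('top',280+127/5,165+150/5,.085)-[.549,.014,0]),YL@(onz('top',280+127/5,165+150/5,.085)-[.549,.014,0]))"
```

```text
t 11.55 [0.5234 0.1379 0.1702] yaw 30.13 turned 1.355 F [ 3.03 -3.1  -0.01] T [ 0.02 -0.29  0.41] w 0.108 q [-1.1   0.66  0.56  1.97  0.48  0.94 -0.31]
TCP swing angle 0.778 L 0.1782 x 0.0004 tool tilt 0.774 Fyl -3.6976437005696847
swing 0.06 off [0.0098 0.0042 0.0004] ang [ 0.03 -0.07 -0.  ]
swing 0.12 off [0.0196 0.0084 0.0014] ang [ 0.06 -0.14 -0.  ]
swing 0.18 off [0.0293 0.0125 0.003 ] ang [ 0.09  -0.211 -0.001]
swing 0.24 off [0.0389 0.0166 0.0053] ang [ 0.12  -0.281 -0.001]
swing 0.3 off [0.0483 0.0207 0.0082] ang [ 0.15  -0.351 -0.001]
[0.60551792 0.05358089] 0.0639731312180727 0.025852672554439817
```

Request:
{"api": "drive_tool", "payload": {"deltas": [{"gripper":255,"offset":[0.0098,0.0042,0.0003],"angular":[0.03,-0.07,0]},{"gripper":255,"offset":[0.0196,0.0084,0.0013],"angular":[0.06,-0.14,0]},{"gripper":255,"offset":[0.0293,0.0125,0.0029],"angular":[0.09,-0.211,0]},{"gripper":255,"offset":[0.0389,0.0166,0.0051],"angular":[0.12,-0.281,0]},{"gripper":255,"offset":[0.0483,0.0207,0.008],"angular":[0.15,-0.351,0]}]}}

```text
t: 12.05
eef_pos: [0.5163, 0.169, 0.1276]
tool_rot: [0.329, 0.388, 0.766, -0.391]
contact_force: [4.3, -2.4, 1.5]
gripper_width: 0.107
grasp_force: 34.5
```

```bash
python3 -c "
from h import *
rep();tilt();[swing(t,1.078,.178) for t in (.06,.12,.18,.24,.3)]"
```

```text
t 12.05 [0.5163 0.169  0.1276] yaw 24.68 turned 1.26 F [ 4.27 -2.41  1.5 ] T [ 0.2  -0.13  0.59] w 0.107 q [-1.22  0.9   0.59  1.91  0.53  1.07 -0.47]
TCP swing angle 1.078 L 0.1783 x 0.0004 tool tilt 1.074 Fyl -3.305193388638266
swing 0.06 off [0.0098 0.0042 0.0004] ang [ 0.03 -0.07 -0.  ]
swing 0.12 off [0.0196 0.0084 0.0014] ang [ 0.06  -0.14  -0.001]
swing 0.18 off [0.0293 0.0125 0.003 ] ang [ 0.09  -0.211 -0.001]
swing 0.24 off [0.0389 0.0166 0.0053] ang [ 0.12  -0.281 -0.001]
swing 0.3 off [0.0484 0.0206 0.0082] ang [ 0.15  -0.351 -0.001]
```

Request:
{"api": "drive_tool", "payload": {"deltas": [{"gripper":255,"offset":[0.0098,0.0042,0.0003],"angular":[0.03,-0.07,0]},{"gripper":255,"offset":[0.0196,0.0084,0.0013],"angular":[0.06,-0.14,0]},{"gripper":255,"offset":[0.0293,0.0125,0.0029],"angular":[0.09,-0.211,0]},{"gripper":255,"offset":[0.0341,0.0146,0.0039],"angular":[0.105,-0.246,0]},{"gripper":255,"offset":[0.0341,0.0146,0.0039],"angular":[0.105,-0.246,0]}]}}

```text
t: 12.55
eef_pos: [0.5129, 0.1831, 0.0919]
tool_rot: [0.385, 0.361, 0.715, -0.458]
contact_force: [3.7, -1.1, 0.3]
gripper_width: 0.104
grasp_force: 34.5
```

```bash
python3 -c "
from h import *
rep();tilt();[swing(t,1.288,.178) for t in (.02,.04,.06)]"
```

```text
t 12.55 [0.5129 0.1831 0.0919] yaw 20.19 turned 1.181 F [ 3.67 -1.11  0.26] T [0.58 0.06 0.63] w 0.104 q [-1.27  1.09  0.6   1.84  0.54  1.18 -0.55]
TCP swing angle 1.295 L 0.1783 x 0.0003 tool tilt 1.284 Fyl -1.9058053863231004
swing 0.02 off [0.0033 0.0014 0.0001] ang [ 0.01  -0.023 -0.   ]
swing 0.04 off [0.0065 0.0028 0.0002] ang [ 0.02  -0.047 -0.   ]
swing 0.06 off [0.0098 0.0042 0.0004] ang [ 0.03 -0.07 -0.  ]
```

Now the last bit up to the stop, gently.

Request:
{"api": "drive_tool", "payload": {"deltas": [{"gripper":255,"offset":[0.0033,0.0014,0.0001],"angular":[0.01,-0.023,0]},{"gripper":255,"offset":[0.0065,0.0028,0.0002],"angular":[0.02,-0.047,0]},{"gripper":255,"offset":[0.0085,0.0036,0.0003],"angular":[0.026,-0.06,0]},{"gripper":255,"offset":[0.0085,0.0036,0.0003],"angular":[0.026,-0.06,0]}]}}

```text
t: 12.95
eef_pos: [0.5126, 0.1851, 0.084]
tool_rot: [0.397, 0.356, 0.701, -0.473]
contact_force: [3.8, 1.9, 1.4]
gripper_width: 0.114
grasp_force: 35.0
```

```bash
python3 -c "
from h import *
rep();tilt()"
```

```text
t 12.95 [0.5126 0.1851 0.084 ] yaw 18.89 turned 1.159 F [3.82 1.93 1.4 ] T [0.59 0.05 0.85] w 0.114 q [-1.28  1.13  0.6   1.82  0.54  1.2  -0.56]
TCP swing angle 1.34 L 0.1782 x 0.0005 tool tilt 1.332 Fyl 1.0204226564483838
```

Request:
{"api": "drive_tool", "payload": {"deltas": [{"gripper":180,"offset":[0,0,0],"angular":[0,0,0]},{"gripper":180,"offset":[0,0,0],"angular":[0,0,0]},{"gripper":180,"offset":[0,0,0],"angular":[0,0,0]},{"gripper":180,"offset":[0,0,-0.02],"angular":[0,0,0]},{"gripper":180,"offset":[0,0,-0.05],"angular":[0,0,0]}]}}

```text
t: 13.45
eef_pos: [0.501, 0.2297, 0.0969]
tool_rot: [0.396, 0.357, 0.7, -0.475]
contact_force: [-0.2, 0.6, -0.6]
gripper_width: 0.294
grasp_force: 0.0
```

Request:
{"api": "drive_tool", "payload": {"deltas": [{"gripper":180,"offset":[0,0,-0.03],"angular":[0,0,0]},{"gripper":180,"offset":[0,0,-0.05],"angular":[0,0,0]},{"gripper":180,"offset":[0,0,-0.05],"angular":[0,0,0]}]}}

```text
t: 13.75
eef_pos: [0.4901, 0.2822, 0.1081]
tool_rot: [0.397, 0.356, 0.703, -0.471]
contact_force: [0.0, -0.2, 0.8]
gripper_width: 0.291
grasp_force: 0.0
```

```bash
python3 -c "
from h import *
rep();tilt()
a=optics.read_camera('side')[120:260,245:385];b=optics.read_camera('top')[160:280,270:430]
f=lambda i:cv2.resize(i,(390,390*i.shape[0]//i.shape[1]),interpolation=3)
a,b=f(a),f(b);c=np.zeros((max(len(a),len(b)),780,3),np.uint8);c[:len(a),:390]=a;c[:len(b),390:]=b
cv2.imwrite('pics/end.png',c)"
```

```text
t 13.75 [0.4901 0.2822 0.1081] yaw 19.09 turned 1.162 F [ 0.04 -0.18  0.79] T [1.02 0.25 0.03] w 0.291 q [-1.35  1.1   0.57  1.69  0.48  1.39 -0.51]
TCP swing angle 1.338 L 0.2808 x 0.0003 tool tilt 1.328 Fyl -0.17975289504969866
```

View pics/end.png

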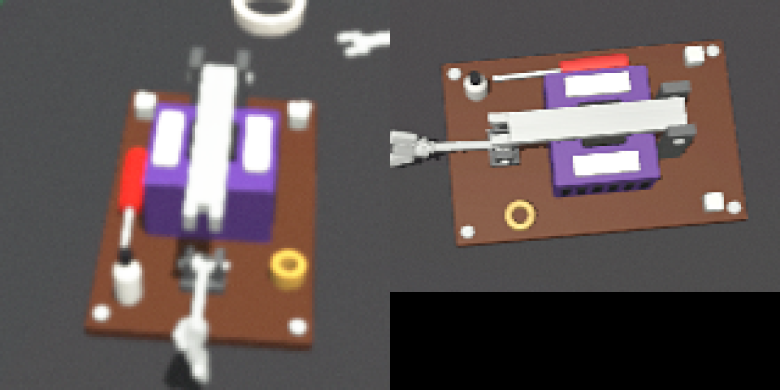

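The final view shows the bolt out of the slot and lying flat towards +y. The nut is free of the gripper, and the loose things on the board have not moved.

```bash
python3 -c "
from h import *
print(bot.hand_in())"
```

```text
the job is handed in; nothing more can be done
None
```

The clamp is released and the job handed in at about 14 s: the nut was loosened about 1.46 rad (roughly 3.5 mm of lift), and the bolt was swung clear of the lug and left at about 1.34 rad, by its open stop, with the gripper clear; the hand-in returned no verdict.

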